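Open the air sampler for a filter change

ROBOT

A 7-joint arm with a two-finger parallel gripper is mounted at the origin on a cart in front of the work surface, level with it; the furniture and walls round the work are solid. World frame = base frame: x ahead of the robot, y to its left, z up, the work surface at z = 0. Lengths are in m, angles in rad, forces in N, time in s.
With the tool pointing down it reaches from about 0.4 to 0.85 m from the base axis. Payload 10.4 kg.
Tool frame: the origin (TCP) lies on the centre line of the jaws, within the pads' length; the fingertips stand 11 mm ahead of it and the grasp point (between the pads) lies 8 mm behind it; z points along the fingers, y is the line along which they close (so a half turn about z gives the same grasp; the last joint's range is limited). The gripper opens to 87 mm and grips with 3 to 60 N. Pads are 19 mm wide; open, the fingers measure 117 mm over their backs; the gripper's body (75 mm by 190 mm) begins 51 mm behind the grasp point.
Start: joints at [-1.351, 0.332, -0.065, 1.46, 0.022, 1.35, -0.088], TCP at [0.15, 0.607, 0.234] pointing down, gripper open.
Joint ranges: [-2.6, 2.6], [-0.5, 2.12], [-1.47, 1.34], [0.16, 2.42], [-1.27, 4.41], [0.06, 2.06], [-2.6, 2.6]. Speed limits (rad/s): [2.22, 2.22, 2.79, 2.79, 3.14, 3.14, 3.14].

INTERFACE

Orientations are given as a unit quaternion [x, y, z, w].
In Python, from bench import r gives the robot as it stands.
- The arm moves only by the shell command python3 -m pendant 'ROWS' [OPENING] [FORCE]. ROWS is JSON, a list of rows, each a list of 4 numbers: the shift along the tool's x, y, z in m, then the turn about the tool's z in rad. A call has 1 to 8 rows; each row shifts and turns the commanded pose from where the row before left it, along the tool's axes as they then stand; what a row does not reach is not made up. A row lasts 1/12 s, in which the tool goes at most 41.7 mm and 7.16 degrees, less where a joint would pass 70% of its speed; a pose out of reach is approached as far as the arm can. A call with a gripper value outside its range is refused whole. OPENING is the opening, from 0 (shut) to 1 (fully open), set as the call begins (- or left out, the last holds). The fingers move at their own pace and stop on an object; FORCE is the grip in N (left out, the last holds). Time passes only in rows, so rows that do not move let the fingers close. It gives the time, the measured TCP pose, the force, the opening and the grip force at its end, in the units of the state.
- r.read_state(): the state, without advancing time (a new reading comes with each control period).
- r.camera(name): name is "scene" or "top" or "wrist"; returns a dict with "img" (400x640x3 uint8, red, green, blue), "camera_matrix" (3x3 intrinsics, pixels), "dist_coeffs" ([k1, k2, p1, p2, k3] as OpenCV has them; the pictures are not rectified), "xyz" and "attitude" of the camera in the world. Camera axes: x right, y down, z forward; pixel columns grow to the right and rows downward; lengths in m; the calibration is good to about 2 mm. A picture is of the moment at which its call begins. There is no depth.
- r.close_job(): hands the job in; it is judged then, once.
Trained networks look in the newest picture that a camera, given by its name, has taken for a name from the list of things; names that differ only in an ending like _2 or _b are one class to them, and where a whole thing is asked for, a point or a joint stands for the part that bears it (a point fixed in the world has none). Each returns a list of dicts, best first, with "score" (0 to 1); they miss things now and then, are a little off and sometimes report something else, mostly with a low value. They report only what shows in the picture. A call takes as long as a camera call. They do not tell look-alikes from the thing itself.
- r.outline_of(thing, camera): "mask" (400x640 bool, what is visible of it) and "bbox" ([centre column, centre row, width, height] in pixels, round what is visible of it).
The state is a dict: "time": time; "joint_positions": joint angles; "joint_vel": joint speeds; "joint_torque": joint torques, N m; "ee_pos": TCP position; "eef_rot": TCP orientation; "ft_force": force on the tool from outside, world axes, zero at the start; "torque": the same for the moment, N m; "width": finger opening in m; "grip_force": force on a finger pad.
Only numpy, scipy, OpenCV 4.12 (cv2) and the standard library are available. Lean on these libraries where they do the work, as an engineer would, in place of code of your own. Each camera call takes 0.05 s, during which the arm holds its last target. There are 200 camera calls.

TASK

The filter of the bench air sampler is due for a change: open its filter bay. Press the snap tab down with the fingertips until it lies flush with the deck and the filter lid springs free, then push the lid off its seat, along the deck, right up to the end stop, so that the filter lies open. The lid is pushed, not lifted; leave the spare filter, petri dish, small bottle, timer and marker where they are.

Things in the scene. Friction and masses are not known exactly. Their poses are not given: they have to be found in the camera images.
- sampler: air sampler: low white box on a grey base, 124 (its x) x 226 (its y, -124 to +102) x 62 mm high; does not move. Origin on the worktop under its middle. x points away from its display panel, y lengthwise from the filter bay (y -110 to -24) over the flat deck (y -24 to +94, 50 high) to the end stop; the lid travels along +y. Behind the lid (y -124 to -110) is a block 56 high
- end_stop (a point): middle of the end stop's inner face, at deck height: sampler (0, +94, 50) mm. The stop stands 12 mm above the deck. On the deck lie two runners, tops 52 high, x = +-41 to +-46, and beyond x = +-50.5 curbs 55 high. Beside the bay are side walls 62 high whose lips reach in to x = +-43.5 over the lid's flanges: in its seat the lid cannot be lifted
- snap_tab (a joint): the snap tab's hinge, rad: 0 = up, about 0.20 = flush with the deck, 0.22 = stop. The lid is released beyond about 0.15; with the sprung lid lying on the tab it reads about 0.11
- tab_pad (a point): point on the snap tab's top face, mid width, 22 mm from root, 18 mm from free end; moves with the tab, about 4 mm above the deck when up. The tab is a ribbed grey tongue in the deck, 36 mm wide, 40 long (sampler y -22 to +18), flush at its root (y +18), rising towards the lid; its free end, 8 mm above the deck, blocks the lid's front edge. Sprung: 4 to 6 N here to lay it flush; rises when let go
- filter_lid: filter lid, loose, about 0.1 kg: flanged plate 96 (x) x 84 (y) x 4 mm with a louvred hood 82 x 79 mm, top 24 mm above its underside. Origin centre of underside, axes as the sampler's. Seated at sampler (0, -64, 52) mm. A spring pushes it 8 to 11 mm forward, over the tab, when the tab is pressed; it then keeps the tab down. At the end stop it is at (0, +52, 52). Sliding takes under 4 N
- lid_back (a point): middle of the hood's upright back face, the face to push (it looks to the lid's -y): 40 mm behind the lid's origin, 13.5 mm above its underside. The face is 82 mm wide and reaches from 56 to 76 mm above the worktop; the block behind it is 56 high
- spare_filter: a spare filter, loose, 78 x 66 x 22 mm, a white frame with pleated paper, lying beside the sampler's bay end; leave it. Origin under its centre
- petri_dish: petri dish, loose, 56 mm across, 15 mm high, near the end-stop end; leave it. Origin under its centre
- small_bottle: brown bottle with black cap, loose, 44 mm across, 88 mm high, behind the sampler; leave it. Origin under its centre
- timer: bench timer, loose, 68 x 62 x 19 mm; leave it. Origin under its centre
- marker: marker pen, loose, 132 mm long, 13 mm high, lying near the front edge on the left; leave it. Origin under its middle
Not all that is in view belongs to the job. Leave any yellow look-alike of the filter_lid alone.

How it is judged:
By the outcome, as a careful person would: the job done as asked, in the order asked, and still so for the second after the job is handed in, with the robot touching nothing.
It also fails if it takes over 40 s, if anything falls off the work surface, if the arm or the gripper's body presses on something with over 40 N, if the wrist force passes 120 N, or if a joint passes its speed limit or range.

## Working session

There is one attempt and no reset: what is moved stays moved. The work goes in short steps, Python scripts to look and compute and a shell command to move; the robot and the scene stay as the last step left them, time stands still between calls to the robot, and variables do not carry over. Pictures are saved under pics/ and viewed, at most 10 in all, crops included, and the job is handed in when it is done.

```bash
mkdir -p pics; python3 - <<'E'
from bench import r
import cv2,numpy as np
s=r.read_state();print({k:np.round(v,3).tolist() for k,v in s.items()})
ims=[]
for c in("scene","top"):
    d=r.camera(c);ims.append(d["img"]);print(c,d["camera_matrix"],d["dist_coeffs"],d["xyz"],d["attitude"])
    for t in("sampler","filter_lid","snap_tab","spare_filter","petri_dish","small_bottle","timer","marker"):
        print(t,[(round(o["score"],2),np.round(o["bbox"]).tolist()) for o in r.outline_of(t,c)])
    cv2.imwrite(f"pics/{c}0.png",d["img"][...,::-1])
E
```

```text
{'time': 0.0, 'joint_positions': [-1.351, 0.333, -0.065, 1.461, 0.022, 1.35, -0.088], 'joint_vel': [0.001, -0.001, -0.0, 0.0, 0.001, 0.002, 0.002], 'joint_torque': [-0.0, -62.328, 0.024, -38.989, -0.061, 0.04, 0.0], 'ee_pos': [0.15, 0.606, 0.233], 'eef_rot': [0.121, 0.993, -0.001, -0.0], 'ft_force': [0.147, 0.01, -0.675], 'torque': [0.023, -0.029, -0.079], 'grip_force': 0.0, 'width': 0.087}
scene [[409.59044828   0.         323.70830119]
 [  0.         409.59044828 197.17296585]
 [  0.           0.           1.        ]] [-0.0930966  0.         0.         0.         0.       ] [ 0.08335281 -0.54026993  0.44556414] [ 0.80564708 -0.26050253  0.15085537 -0.51020964]
sampler [(0.59, [332.0, 219.0, 82.0, 76.0])]
filter_lid [(0.58, [434.0, 262.0, 63.0, 41.0]), (0.56, [338.0, 215.0, 53.0, 32.0])]
snap_tab []
spare_filter [(0.64, [357.0, 271.0, 55.0, 40.0])]
petri_dish []
small_bottle [(0.8, [373.0, 197.0, 20.0, 40.0])]
timer [(0.67, [306.0, 172.0, 28.0, 15.0])]
marker [(0.52, [225.0, 214.0, 34.0, 17.0])]
top [[426.91454356   0.         319.58426653]
 [  0.         426.91454356 190.48807903]
 [  0.           0.           1.        ]] [-0.07519291  0.          0.          0.          0.        ] [0.31740336 0.11540267 1.15077113] [ 0.71028439 -0.69732593  0.06577421 -0.07004557]
sampler [(0.76, [335.0, 192.0, 92.0, 78.0])]
filter_lid [(0.82, [420.0, 172.0, 40.0, 39.0]), (0.79, [352.0, 203.0, 42.0, 44.0])]
snap_tab [(0.58, [332.0, 191.0, 18.0, 19.0])]
spare_filter [(0.61, [393.0, 216.0, 25.0, 28.0])]
petri_dish [(0.56, [282.0, 162.0, 23.0, 24.0]), (0.52, [353.0, 202.0, 40.0, 46.0])]
small_bottle [(0.84, [336.0, 150.0, 18.0, 21.0])]
timer [(0.79, [233.0, 149.0, 29.0, 27.0])]
marker [(0.67, [333.0, 191.0, 95.0, 82.0]), (0.51, [257.0, 253.0, 44.0, 7.0])]
```

```bash
python3 - <<'E'
import cv2
i=cv2.imread("pics/top0.png")[110:280,200:460];cv2.imwrite("pics/topc.png",cv2.resize(i,None,fx=3,fy=3,interpolation=2))
E
```

```text
(no output)
```

View pics/topc.png

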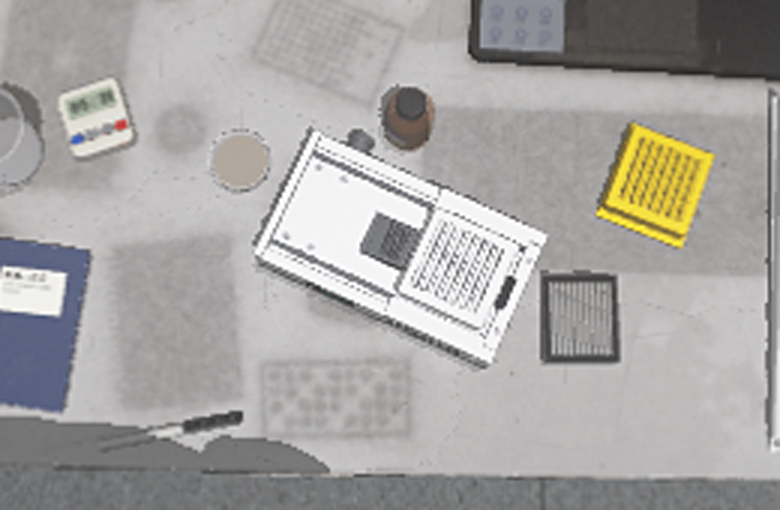

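View pics/scene0.png

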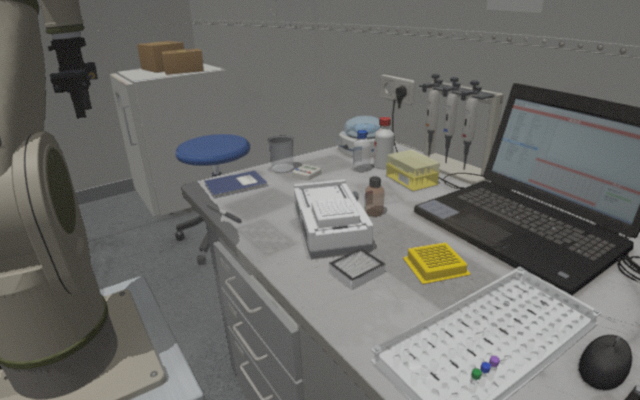

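Candidates for the lid in the top picture are the white louvred lid in the sampler at (352,203) and a yellow louvred look-alike at (420,172). By the description I choose the white one in the bay. The grey tab is at (332,191), and the end stop is at the upper left. In the scene picture the white lid is at (338,215) and the yellow one at (434,262).

```bash
cat > h.py <<'E'
from bench import r
import cv2,numpy as np
from scipy.spatial.transform import Rotation as R
from scipy.optimize import least_squares
def ray(d,uv):
    p=cv2.undistortPoints(np.float64(uv).reshape(-1,1,2),d["camera_matrix"],np.float64(d["dist_coeffs"])).reshape(-1,2)
    return R.from_quat(d["attitude"]).apply(np.c_[p,np.ones(len(p))])
def atz(d,uv,z):
    v=ray(d,uv);o=np.array(d["xyz"]);return o+v*((np.asarray(z)-o[2])/v[:,2])[:,None]
def fit(d,uv,P):
    """sampler pose x,y,yaw from points P (sampler, m)"""
    P=np.float64(P);W=atz(d,uv,P[:,2])[:,:2]
    f=lambda q:(R.from_euler('z',q[2]).apply(P)[:,:2]+q[:2]-W).ravel()
    y0=np.arctan2(*(W[-1]-W[0])[::-1])-np.arctan2(*(P[-1]-P[0])[:2][::-1])
    s=least_squares(f,[*W.mean(0),y0]);return s.x,np.round(f(s.x).reshape(-1,2)*1e3,1)
def plan(q):
    s=r.read_state();T=R.from_quat(s["eef_rot"]);print("tcp",np.round(s["ee_pos"],4),"tool x,y",T.apply([[1,0,0],[0,1,0]]).round(3).tolist())
    inv=R.from_euler('z',-q[2]);t=inv.apply(np.array(s["ee_pos"])-[q[0],q[1],0])
    print("tcp in sampler mm",(t*1e3).round(1),"tool axes in sampler: x",inv.apply(T.apply([1,0,0])).round(3),"y",inv.apply(T.apply([0,1,0])).round(3))
E
python3 - <<'E'
from h import *
d=r.camera("top")
c=np.array([(315,128),(548,237),(490,365),(258,258)])/3+[200,110]
q,e=fit(d,c,[(.062,.102,.06),(.062,-.124,.056),(-.062,-.124,.056),(-.062,.102,.06)])
print(q,np.degrees(q[2]),e.tolist());plan(q)
for n,p in dict(yel=(420,172),spare=(393,216),petri=(282,162),bottle=(336,150)).items():print(n,atz(d,[p],[.02])[0].round(3))
E
```

```text
[ 0.53127685  0.09618158 -0.41628821] -23.851557531297093 [[-2.0, -0.2], [0.3, -1.4], [-0.5, -1.9], [2.2, 3.5]]
tcp [0.1503 0.6067 0.2336] tool x,y [[-0.971, 0.24, 0.0], [0.24, 0.971, 0.0]]
tcp in sampler mm [-554.9  312.9  233.6] tool axes in sampler: x [-0.985 -0.173  0.   ] y [-0.173  0.985  0.   ]
yel [ 0.594 -0.149  0.02 ]
spare [ 0.472 -0.073  0.02 ]
petri [0.615 0.229 0.02 ]
bottle [0.652 0.081 0.02 ]
```

```bash
python3 -m pendant '[[-0.031,-0.025,0,0],[-0.031,-0.025,0,0],[-0.031,-0.025,0,0],[-0.031,-0.025,0,0],[-0.031,-0.025,0,0],[-0.031,-0.025,0,0],[-0.031,-0.025,0,0],[-0.031,-0.025,0,0]]' 0 20
python3 -m pendant '[[-0.031,-0.025,0,0],[-0.031,-0.025,0,0],[-0.031,-0.025,0,0],[-0.031,-0.025,0,0],[-0.031,-0.025,0,0],[-0.031,-0.025,0,0],[-0.031,-0.025,0,0],[-0.031,-0.025,0,0]]'
python3 -m pendant '[[0,0,0,0.12],[0,0,0,0.12],[0,0,0,0.12],[0,0,0,0.12],[0,0,0,0.12],[0,0,0,0.12],[0,0,0,0.12],[0,0,0,0.12]]'
python3 -m pendant '[[0,0,0,0.12],[0,0,0,0.12],[0,0,0,0.12],[0,0,0,0.12],[0,0,0,0.12],[0,0,0,0.12],[0,0,0,0.065],[0,0,0,0]]'
python3 - <<'E'
from h import *
plan([.5313,.0962,-.4163])
d=r.camera("wrist");print(d)
cv2.imwrite("pics/w1.png",d["img"][...,::-1])
for t in("sampler","filter_lid","snap_tab"):
        print(t,[(round(o["score"],2),np.round(o["bbox"]).tolist()) for o in r.outline_of(t,"wrist")])
E
```

```text
time: 1.62
ee_pos: [0.3437, 0.3512, 0.2338]
eef_rot: [0.121, 0.993, 0.0, 0.0]
ft_force: [0.4, 1.0, 0.7]
width: 0.0416
grip_force: 0.0
time: 2.28
ee_pos: [0.5364, 0.0975, 0.2339]
eef_rot: [0.121, 0.993, 0.0, 0.0]
ft_force: [1.0, 0.9, 0.2]
width: 0.0005
grip_force: 0.0
time: 2.95
ee_pos: [0.5355, 0.0992, 0.2336]
eef_rot: [0.568, 0.823, 0.0, -0.0]
ft_force: [0.2, -0.4, -0.0]
width: 0.0004
grip_force: 0.0
time: 3.62
ee_pos: [0.5355, 0.0993, 0.2336]
eef_rot: [0.839, 0.544, 0.0, -0.0]
ft_force: [-0.3, 0.2, -0.1]
width: 0.0004
grip_force: 0.0
tcp [0.5355 0.0993 0.2336] tool x,y [[0.408, 0.913, 0.0], [0.913, -0.408, 0.0]]
tcp in sampler mm [  2.6   4.5 233.6] tool axes in sampler: x [0.004 1.    0.   ] y [ 1.    -0.004  0.   ]
{'img': array([[[124, 126, 126],
        [122, 125, 123],
        [122, 124, 122],
        ...,
        [232, 229, 194],
        [239, 237, 206],
        [246, 244, 220]],

       [[126, 127, 127],
        [120, 123, 122],
        [120, 122, 121],
        ...,
        [233, 230, 196],
        [239, 237, 207],
        [246, 245, 220]],

       [[124, 126, 125],
        
[... 575 characters left out ...]
,  33,  33],
        [ 31,  34,  36],
        [ 31,  34,  36]]], shape=(400, 640, 3), dtype=uint8), 'camera_matrix': array([[300.03229745,   0.        , 321.410753  ],
       [  0.        , 300.03229745, 196.02028605],
       [  0.        ,   0.        ,   1.        ]]), 'dist_coeffs': array([-0.02704251,  0.        ,  0.        ,  0.        ,  0.        ]), 'xyz': array([0.56702354, 0.16777824, 0.38385525]), 'attitude': array([ 0.96830445, -0.20656164, -0.02940468,  0.13731043])}
sampler [(0.57, [326.0, 160.0, 137.0, 153.0])]
filter_lid [(0.75, [318.0, 218.0, 82.0, 38.0]), (0.59, [454.0, 310.0, 18.0, 41.0]), (0.47, [327.0, 161.0, 138.0, 155.0])]
snap_tab [(0.78, [319.0, 182.0, 34.0, 41.0])]
```

View pics/w1.png

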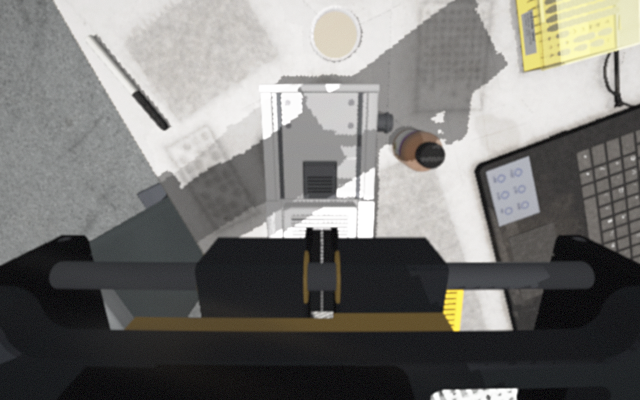

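The wrist view shows the grey tab at (319,180), the white lid's hood front at (318,215), the end stop at (320,88) and the yellow decoy at (454,310). A close crop will confirm the choice and refine the pose.

```bash
python3 - <<'E'
import cv2
i=cv2.imread("pics/w1.png")[75:240,245:405];cv2.imwrite("pics/w1c.png",cv2.resize(i,(560,578),interpolation=2))
E
```

```text
(no output)
```

View pics/w1c.png

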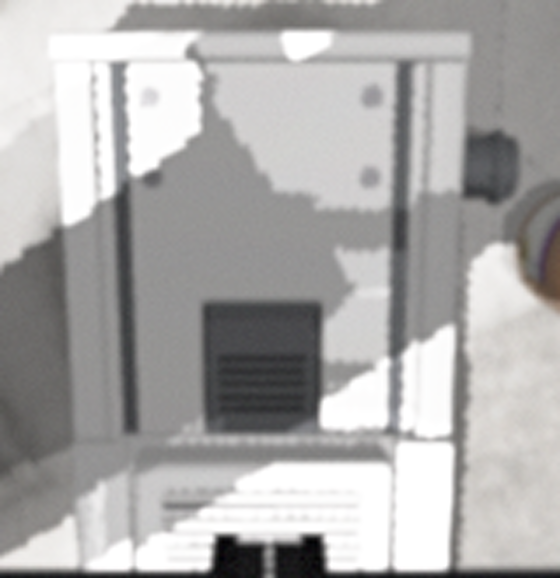

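```bash
python3 - <<'E'
from h import *
d=r.camera("wrist")
c=np.array([(49,35),(471,35),(203,301),(321,301)])/3.5+[245,75]
q,e=fit(d,c,[(-.062,.102,.062),(.062,.102,.062),(-.018,.018,.05),(.018,.018,.05)])
print(q,np.degrees(q[2]),e.tolist());plan(q)
E
```

```text
[ 0.53428309  0.09917252 -0.41281158] -23.652361361185104 [[0.1, 2.2], [1.9, 1.7], [-0.2, -2.3], [-1.8, -1.5]]
tcp [0.5355 0.0992 0.2336] tool x,y [[0.403, 0.915, 0.0], [0.915, -0.403, -0.0]]
tcp in sampler mm [  1.2   0.5 233.6] tool axes in sampler: x [0.002 1.    0.   ] y [ 1.    -0.002 -0.   ]
```

```bash
python3 -m pendant '[[0.001,-0.0015,0.035,0],[0,0,0.035,0],[0,0,0.035,0],[0,0,0.035,0],[0,0,0.018,0],[0,0,0.003,0],[0,0,0,0]]'
python3 -m pendant '[[0,0,0.003,0],[0,0,0.002,0],[0,0,0.002,0],[0,0,0,0]]'
```

```text
time: 4.45
ee_pos: [0.5341, 0.1004, 0.0719]
eef_rot: [0.838, 0.546, -0.001, -0.0]
ft_force: [-0.3, -0.0, 1.2]
width: 0.0004
grip_force: 0.0
time: 4.78
ee_pos: [0.5352, 0.101, 0.0663]
eef_rot: [0.838, 0.546, 0.001, 0.0]
ft_force: [1.0, 0.8, 0.7]
width: 0.0005
grip_force: 0.5
```

```bash
python3 -m pendant '[[0,0,0.002,0],[0,0,0.002,0],[0,0,0.001,0],[0,0,0,0]]'
python3 -m pendant '[[0,0,0.001,0],[0,0,0.001,0],[0,0,0,0]]'
```

```text
time: 5.12
ee_pos: [0.5351, 0.1006, 0.0611]
eef_rot: [0.838, 0.545, 0.001, 0.0]
ft_force: [-1.2, -1.4, 8.2]
width: 0.0006
grip_force: 4.2
time: 5.37
ee_pos: [0.5353, 0.1005, 0.0607]
eef_rot: [0.838, 0.545, 0.001, -0.0]
ft_force: [-9.4, -2.8, 26.6]
width: 0.0008
grip_force: 13.5
```

The tip meets a hard stop at deck height, so the tab is flush. I'll lift and look.

```bash
python3 -m pendant '[[0,0,-0.003,0],[0,0,-0.02,0],[0,0,-0.04,0],[0,0,-0.04,0],[0,0,-0.02,0],[0,0,0,0]]' 0.4
python3 - <<'E'
from h import *
d=r.camera("wrist");cv2.imwrite("pics/w2.png",cv2.resize(d["img"][60:250,225:425,::-1],None,fx=3,fy=3,interpolation=2))
plan([.533,.0977,-.4145])
E
```

```text
time: 5.87
ee_pos: [0.5368, 0.1012, 0.1863]
eef_rot: [0.838, 0.545, 0.004, 0.0]
ft_force: [1.4, -0.2, 0.5]
width: 0.0308
grip_force: 0.0
tcp [0.5357 0.1012 0.1837] tool x,y [[0.405, 0.914, 0.004], [0.914, -0.405, 0.002]]
tcp in sampler mm [  1.    4.3 183.7] tool axes in sampler: x [0.002 1.    0.004] y [ 1.    -0.002  0.002]
```

View pics/w2.png

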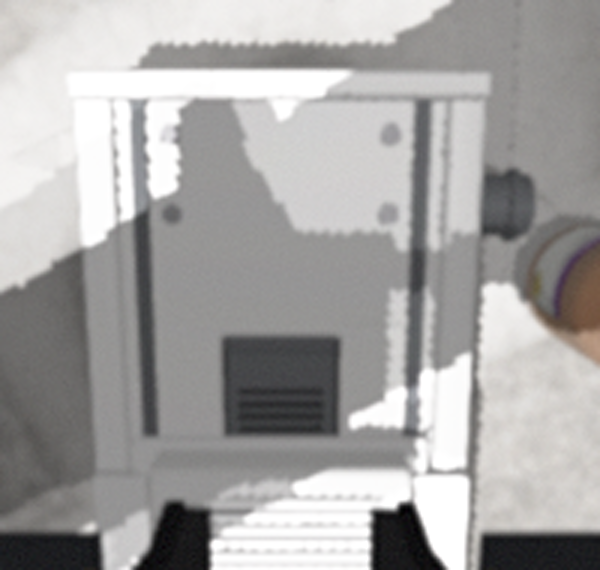

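The lid has sprung. Its flange front now covers the tab up to crop row 435, and the tab stays down. Next I move behind the lid.

```bash
python3 -m pendant '[[-0.035,-0.001,0,0],[-0.035,0,0,0],[-0.03,0,0,0],[-0.015,0,0,0],[0,0,0.03,0],[0,0,0.03,0],[0,0,0.015,0],[0,0,0,0]]'
python3 - <<'E'
from h import *
plan([.533,.0977,-.4145])
d=r.camera("top");cv2.imwrite("pics/t2.png",cv2.resize(d["img"][130:260,270:450,::-1],None,fx=3,fy=3,interpolation=2))
d=r.camera("scene");cv2.imwrite("pics/s2.png",cv2.resize(d["img"][130:290,260:420,::-1],None,fx=3.5,fy=3.5,interpolation=2))
E
```

```text
time: 6.58
ee_pos: [0.4843, -0.0039, 0.1027]
eef_rot: [0.838, 0.546, -0.003, -0.001]
ft_force: [-0.6, 0.5, -0.1]
width: 0.0348
grip_force: 0.0
tcp [ 0.4843 -0.0039  0.1027] tool x,y [[0.405, 0.914, -0.004], [0.914, -0.405, -0.005]]
tcp in sampler mm [  -3.6 -112.6  102.7] tool axes in sampler: x [ 0.002  1.    -0.004] y [ 1.    -0.002 -0.005]
```

View pics/s2.png

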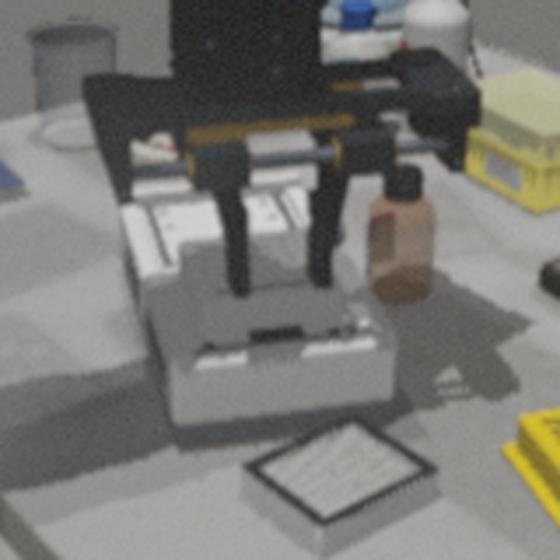

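The fingers hang behind the hood, centred, and nothing is in the way. I'll lower them slowly.

```bash
python3 -m pendant '[[0,0.002,0.015,0],[0,0,0.009,0],[0,0,0.003,0],[0,0,0.003,0],[0,0,0,0]]'
```

```text
time: 7.1
ee_pos: [0.4889, -0.0048, 0.0766]
eef_rot: [0.838, 0.545, -0.0, -0.0]
ft_force: [-0.3, 0.2, 0.0]
width: 0.0349
grip_force: 0.0
```

```bash
python3 -m pendant '[[0,0,0.002,0],[0,0,0,0],[0,0,0,0]]'; python3 -m pendant '[[0.003,0,0,0],[0.003,0,0,0],[0.003,0,0,0],[0.003,0,0,0],[0.003,0,0,0],[0,0,0,0]]'
```

```text
time: 7.35
ee_pos: [0.4891, -0.0048, 0.0748]
eef_rot: [0.838, 0.545, 0.0, -0.0]
ft_force: [-0.4, -0.0, -0.0]
width: 0.0345
grip_force: 0.0
time: 7.85
ee_pos: [0.4953, 0.0094, 0.0746]
eef_rot: [0.838, 0.546, 0.0, 0.0]
ft_force: [0.4, -0.5, -1.0]
width: 0.0346
grip_force: 0.0
```

```bash
python3 -m pendant '[[0.008,0,0,0],[0.01,0,0,0],[0.01,0,0,0],[0.01,0,0,0],[0.01,0,0,0],[0.01,0,0,0],[0.005,0,0,0],[0,0,0,0]]'
python3 - <<'E'
from h import *
plan([.533,.0977,-.4145])
d=r.camera("wrist");cv2.imwrite("pics/w3.png",d["img"][:,:,::-1])
E
```

```text
time: 8.52
ee_pos: [0.5209, 0.0681, 0.0744]
eef_rot: [0.838, 0.546, 0.0, -0.0]
ft_force: [-0.5, 0.3, 0.3]
width: 0.0348
grip_force: 0.0
tcp [0.5209 0.0681 0.0744] tool x,y [[0.403, 0.915, 0.0], [0.915, -0.403, 0.0]]
tcp in sampler mm [  0.9 -31.9  74.4] tool axes in sampler: x [0.001 1.    0.   ] y [ 1.    -0.001  0.   ]
```

View pics/w3.png

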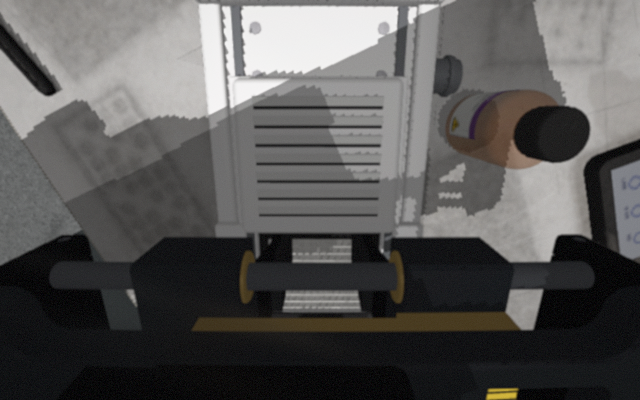

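The lid is sliding straight along the deck: its front edge is at row 78, its back at row 235 with the fingers behind it, and the filter is showing. I'll carry on to the stop.

```bash
python3 -m pendant '[[0.008,0,0,0],[0.008,0,0,0],[0.005,0,0,0],[0.003,0,0,0],[0.002,0,0,0],[0.002,0,0,0],[0,0,0,0]]'
python3 -m pendant '[[0.002,0,0,0],[0.002,0,0,0],[0,0,0,0]]'
```

```text
time: 9.15
ee_pos: [0.5319, 0.0924, 0.0745]
eef_rot: [0.838, 0.546, 0.0, -0.0]
ft_force: [-0.1, 0.4, 0.2]
width: 0.0351
grip_force: 0.0
time: 9.4
ee_pos: [0.5336, 0.0961, 0.0746]
eef_rot: [0.838, 0.546, 0.0, -0.0]
ft_force: [-0.7, 0.6, 0.1]
width: 0.0346
grip_force: 0.0
```

```bash
python3 -m pendant '[[0.001,0,0,0],[0.001,0,0,0],[0.001,0,0,0],[0,0,0,0]]'
python3 -m pendant '[[0.001,0,0,0],[0.001,0,0,0],[0,0,0,0]]'
```

```text
time: 9.73
ee_pos: [0.5348, 0.0987, 0.0745]
eef_rot: [0.838, 0.546, 0.0, -0.0]
ft_force: [0.5, 0.3, -0.1]
width: 0.0351
grip_force: 0.0
time: 9.98
ee_pos: [0.5354, 0.1001, 0.0745]
eef_rot: [0.838, 0.545, -0.0, 0.0]
ft_force: [-0.8, -2.2, 0.8]
width: 0.035
grip_force: 1.0
```

```bash
python3 -m pendant '[[0.001,0,0,0],[0.0005,0,0,0],[0,0,0,0]]'
```

```text
time: 10.23
ee_pos: [0.5355, 0.1002, 0.0744]
eef_rot: [0.838, 0.545, -0.001, 0.0]
ft_force: [-3.5, -5.7, 4.5]
width: 0.035
grip_force: 3.7
```

The tool has stopped advancing while the force rises, so the lid is at the stop. I'll back off and lift.

```bash
python3 -m pendant '[[-0.004,0,0,0],[-0.008,0,0,0],[-0.01,0,-0.015,0],[-0.01,0,-0.035,0],[-0.03,0,-0.035,0],[-0.035,0,-0.02,0],[-0.03,0,0,0],[0,0,0,0]]'
python3 - <<'E'
from h import *
plan([.533,.0977,-.4145])
d=r.camera("wrist");a=cv2.resize(d["img"][60:260,205:435,::-1],(460,400))
d=r.camera("scene");b=cv2.resize(d["img"][130:290,270:400,::-1],(325,400))
cv2.imwrite("pics/f.png",np.hstack([a,b]))
E
```

```text
time: 10.9
ee_pos: [0.4847, -0.0176, 0.1776]
eef_rot: [0.84, 0.542, 0.001, 0.0]
ft_force: [-0.0, -0.6, -0.5]
width: 0.0349
grip_force: 0.0
tcp [ 0.4847 -0.0176  0.1776] tool x,y [[0.411, 0.911, 0.002], [0.911, -0.411, 0.002]]
tcp in sampler mm [   2.2 -125.   177.6] tool axes in sampler: x [0.009 1.    0.002] y [ 1.    -0.009  0.002]
```

View pics/f.png

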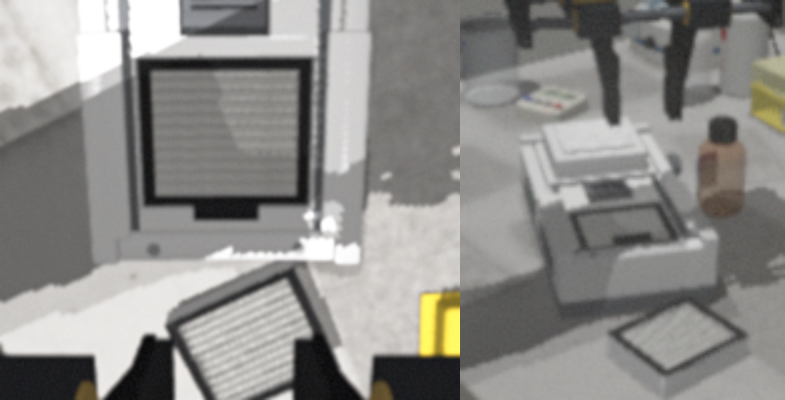

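The filter lies open (left, around (228,130)), and the lid is at the far end (right, (590,148)). One last check of the gap at the stop.

```bash
python3 - <<'E'
from h import *
d=r.camera("wrist");a=cv2.resize(d["img"][0:110,230:430,::-1],None,fx=3.5,fy=3.5,interpolation=2)
cv2.imwrite("pics/g.png",a)
E
```

```text
(no output)
```

View pics/g.png

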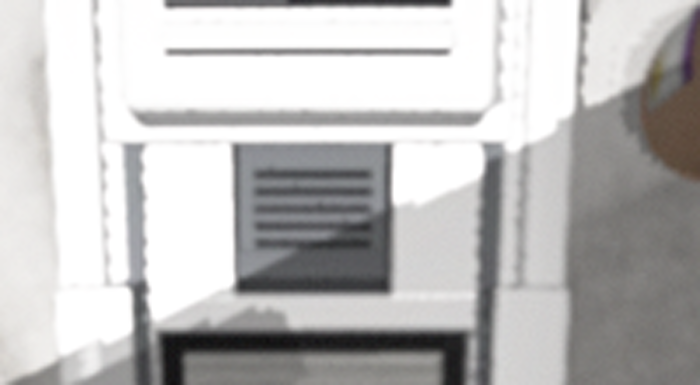

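```bash
python3 -c "
from bench import r
print(r.close_job())"
```

```text
the job is handed in; nothing more can be done
None
```

The filter bay is open and the job is handed in: I pressed the tab flush, the lid sprang free, and I pushed it along the deck to the end stop without touching the other objects.

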